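# Put the sharpening stones in their cradles

### The job

The four sharpening stones have been left in a pile: take the pile apart from the top down, one stone at a time, and lay each flat in the recess of the wooden cradle that matches its shape and size (round, small, medium, large), finishing with one before going on to the next. The stones are brittle, so set them down rather than drop them, and leave the tape measure where it stands.

Things in the scene. Friction and masses are not known exactly. Their poses are not given: they have to be found in the camera images.
- round_stone: Round puck, 36 mm in diameter, 26 mm high: the topmost of the four stacked stones, about 0.07 kg. Origin at the centre of its underside, z up; its yaw has no meaning. Grey two-layer sharpening stone, loose.
- small_stone: Smallest oblong stone, 37 x 76 x 22 mm (x, y, z), about 0.14 kg; second from the top of the stack, under the round one. Grey two-layer sharpening stone (dark below, light above), loose. Origin: centre of its underside, z up; x its width, y its length; a half turn makes no difference.
- medium_stone: Middle oblong stone, 48 x 98 x 24 mm (x, y, z), about 0.25 kg; third from the top, under the small one. Grey two-layer sharpening stone (dark below, light above), loose. Origin: centre of its underside, z up; x its width, y its length; a half turn makes no difference.
- large_stone: Largest oblong stone, 60 x 120 x 25 mm (x, y, z), about 0.4 kg; bottom of the stack, on the bench top. Grey two-layer sharpening stone (dark below, light above), loose. Origin: centre of its underside, z up; x its width, y its length; a half turn makes no difference. The stones are roughly centred, each oblong one turned up to 0.15 rad against the one below.
- round_cradle: Dark wooden square block 78 x 78 x 12 mm, screwed to the bench (cannot move), with a round recess 52 mm in diameter and 6 mm deep in its middle (cork floor, 6 mm above the bench): the round stone's place. Origin at the centre of its underside on the bench, directly below the centre of the recess.
- small_cradle: Smallest oblong cradle, outside 69 x 108 mm, recess 53 x 92 mm (x, y): the small stone's place. Dark wood, screwed to the bench, 8 mm lips at its four corners only (sides open in the middle), cork floor. Recess floor 6 mm, top of lips 12 mm above the bench. Origin: centre of its underside, on the bench below the recess centre; x across, y along, z up; half turn alike.
- medium_cradle: Middle oblong cradle, outside 80 x 130 mm, recess 64 x 114 mm (x, y): the medium stone's place. Dark wood, screwed to the bench, 8 mm lips at its four corners only (sides open in the middle), cork floor. Recess floor 6 mm, top of lips 12 mm above the bench. Origin: centre of its underside, on the bench below the recess centre; x across, y along, z up; half turn alike.
- large_cradle: Largest oblong cradle, outside 92 x 152 mm, recess 76 x 136 mm (x, y): the large stone's place. Dark wood, screwed to the bench, 8 mm lips at its four corners only (sides open in the middle), cork floor. Recess floor 6 mm, top of lips 12 mm above the bench. Origin: centre of its underside, on the bench below the recess centre; x across, y along, z up; half turn alike.
- tape_measure: Yellow pocket tape measure with black disc standing on edge on the bench, 37 x 76 x 65 mm (x, y, z), loose; to be left where it stands. Origin at the centre of its underside.
Mind the look-alikes: they are no part of the job. Leave any purple, red or turquoise look-alike of the round_stone alone.

How it is judged:
On the way, in this order (a step that is already met when the one before it is completed fails the run):
1. The round stone lies in its cradle, released (horizontal distance between round_stone and round_cradle below 0.0125 m and z of round_stone in the frame of round_cradle between 0.004 and 0.008 m and angle between round_stone's own z axis and vertical below 0.05 rad and contact force between the fingers and round_stone below 0.5 N and linear speed of round_stone below 0.02 m/s), for 0.2 s.
2. The small stone lies in its cradle, released (horizontal distance between small_stone and small_cradle below 0.0125 m and z of small_stone in the frame of small_cradle between 0.004 and 0.008 m and angle between small_stone's own z axis and vertical below 0.05 rad and contact force between the fingers and small_stone below 0.5 N and linear speed of small_stone below 0.02 m/s), for 0.2 s.
3. The medium stone lies in its cradle, released (horizontal distance between medium_stone and medium_cradle below 0.0125 m and z of medium_stone in the frame of medium_cradle between 0.004 and 0.008 m and angle between medium_stone's own z axis and vertical below 0.05 rad and contact force between the fingers and medium_stone below 0.5 N and linear speed of medium_stone below 0.02 m/s), for 0.2 s.
4. The large stone lies in its cradle, released (horizontal distance between large_stone and large_cradle below 0.0125 m and z of large_stone in the frame of large_cradle between 0.004 and 0.008 m and angle between large_stone's own z axis and vertical below 0.05 rad and contact force between the fingers and large_stone below 0.5 N and linear speed of large_stone below 0.02 m/s), for 0.2 s.
At the end, for the whole second after the job is handed in: Each of the four stones lies flat in the recess of its own cradle: its centre within 12.5 mm of the cradle's centre, its underside within 2 mm of the recess floor, tilted less than 0.05 rad, released and at rest (all of step 1 and all of step 2 and all of step 3 and all of step 4); the robot touches nothing.
It fails at once if the tape measure is moved more than 20 mm or knocked over (distance of tape_measure from where it was at the start of the episode above 0.02 m or angle between tape_measure's own z axis and vertical above 0.3 rad).
It fails at once if a stone is dropped: it falls freely, touched by nothing, faster than 0.6 m/s (about 2 cm of fall) ((linear speed of round_stone above 0.6 m/s and contact force between round_stone and anything else below 0.02 N) or (linear speed of small_stone above 0.6 m/s and contact force between small_stone and anything else below 0.02 N) or (linear speed of medium_stone above 0.6 m/s and contact force between medium_stone and anything else below 0.02 N) or (linear speed of large_stone above 0.6 m/s and contact force between large_stone and anything else below 0.02 N)).
It also fails if it takes over 104 s, if anything falls off the work surface, if the arm or the gripper's body presses on something with over 40 N, if the wrist force passes 120 N, or if a joint passes its speed limit or range.

### The arm

A 6-joint arm with a two-finger parallel gripper is mounted at the origin on a cart in front of the work surface, level with it; the furniture and walls round the work are solid. World frame = base frame: x ahead of the robot, y to its left, z up, the work surface at z = 0. Lengths are in m, angles in rad, forces in N, time in s.
With the tool pointing down it reaches from about 0.425 to 0.95 m from the base axis. Payload 3.5 kg.
Tool frame: the origin (TCP) lies between the finger pads; the fingertips stand 22 mm ahead of it and the grasp point (between the pads) lies 3 mm ahead of it (ctrl.nose_length is the z of the fingertips in the tool frame, in m); z points along the fingers, y is the line along which they close (so a half turn about z gives the same grasp; the last joint's range is limited). The gripper opens to 85 mm and grips with 20 to 120 N. Pads are 22 mm wide; open, the fingers measure 114 mm over their backs; the gripper's body (76 mm by 85 mm) begins 54 mm behind the grasp point. The pads swing forward as they close: fully open they stand 13 mm farther back than shut.
Start: joints at [-1.253, 0.286, 1.577, -0, 1.279, -0.15], TCP at [0.304, -0.602, 0.253] pointing down, gripper open.
Joint ranges: [-2.77, 2.77], [-0.9, 2.22], [0.21, 2.48], [-1.53, 4.67], [0.24, 2.81], [-2.84, 2.84]. Speed limits (rad/s): [2.79, 2.79, 3.14, 3.14, 3.14, 3.14].

### API

Orientations are given as a unit quaternion [x, y, z, w].
In Python, from plant import ctrl gives the robot as it stands. The module is installed in compiled form; this text tells all that it offers.
- The arm moves only by the tool send_rows, never from a script. Its argument "rows" is text: rows parted by semicolons, each of 7 numbers parted by spaces: the turn, a rotation vector about the tool's x, y, z in normalised numbers (1 is 120 degrees), then the shift along the tool's x, y, z in fractions of the full range, 1 being 600 mm, then the opening, from -1 (shut) to 1 (fully open). A call has 1 to 8 rows; each row is the pose to reach, as a shift and turn from the pose commanded when the call began, along the tool's axes at that moment; what a row does not reach only later rows make up. A row lasts 1/8 s, in which the tool goes at most 62.5 mm and 10.7 degrees, less where a joint would pass 70% of its speed; a pose out of reach is approached as far as the arm can. A call with a gripper value outside its range is refused whole. The fingers move at their own pace and stop on an object; "grip_force" is the grip in N (left out, the last holds). Time passes only in rows, so rows that repeat a pose let the fingers close. It gives the time, the measured TCP pose, the force, the opening and the grip force at its end, in the units of the state.
- ctrl.get_state(): the state, without advancing time (a new reading comes with each control period).
- ctrl.read_camera(name): name is "scene" or "top" or "wrist"; returns a dict with "color" (384x512x3 uint8, red, green, blue), "fx", "fy", "cx", "cy" (pixels), "extrinsics" (4x4, takes a point from world to camera coordinates). Camera axes: x right, y down, z forward; pixel columns grow to the right and rows downward; lengths in m; the calibration is good to about 2 mm. The wrist camera is an equidistant fisheye: a pixel r from the principal point sees the ray r / f radians off the axis. A picture is of the moment at which its call begins. There is no depth.
- ctrl.sign_off(): hands the job in; it is judged then, once.
Trained networks look in a picture, given as the dict that the camera call returned (one of the last four; its "shot" number tells which), for a name from the list of things; names that differ only in an ending like _2 or _b are one class to them, and where a whole thing is asked for, a point or a joint stands for the part that bears it (a point fixed in the world has none). Each returns a list of dicts, best first, with "p" (0 to 1); they miss things now and then, are a little off and sometimes report something else, mostly with a low value. They report only what shows in the picture. A call takes as long as a camera call. They do not tell look-alikes from the thing itself.
- ctrl.look_for(picture, target): "position" ([x, y, z] in m, in the coordinates of the camera as it stood for that picture, good to about 4 mm: the middle of the surface that is visible of it).
The state is a dict: "time": time; "qpos": joint angles; "dq": joint speeds; "joint_efforts": joint torques, N m; "eef_pos": TCP position; "tcp_rot": TCP orientation; "contact_force": force on the tool from outside, world axes, zero at the start; "wrist_torque": the same for the moment, N m; "opening": opening from 0.0 (shut) to 1.0 (fully open); "finger_force": force on a finger pad.
Only numpy, scipy, OpenCV 4.12 (cv2) and the standard library are available. Lean on these libraries where they do the work, as an engineer would, in place of code of your own. Each camera call takes 0.05 s, during which the arm holds its last target. There are 200 camera calls.

## Working session

There is one attempt and no reset: what is moved stays moved. The work goes in short steps, Python scripts to look and compute and a tool call to move; the robot and the scene stay as the last step left them, time stands still between calls to the robot, and variables do not carry over. Pictures are saved under pics/ and viewed, at most 14 in all, crops included, and the job is handed in when it is done.

Besides the shell and the picture viewer there is one more tool, called after "Emit:" as name(argument=value, ...) on one line, values as JSON. send_rows: Moves the arm, as the interface text tells. Its arguments: {"type":"object","properties":{"rows":{"type":"string"},"grip_force":{"type":"number"}},"required":["rows"]}

```bash
mkdir -p pics; cat > h.py <<'E'
import numpy as np,cv2,sys
from plant import ctrl
from scipy.spatial.transform import Rotation as R
def world(pic,p):
    E=np.array(pic["extrinsics"]); return E[:3,:3].T@(np.array(p)-E[:3,3])
def proj(pic,P):
    E=np.array(pic["extrinsics"]); c=(E[:3,:3]@np.atleast_2d(P).T).T+E[:3,3]
    return np.c_[pic["fx"]*c[:,0]/c[:,2]+pic["cx"],pic["fy"]*c[:,1]/c[:,2]+pic["cy"]]
def ray(pic,uv,z):
    E=np.array(pic["extrinsics"]); C=-E[:3,:3].T@E[:3,3]
    d=E[:3,:3].T@np.array([(uv[0]-pic["cx"])/pic["fx"],(uv[1]-pic["cy"])/pic["fy"],1])
    return C+d*(z-C[2])/d[2]
def save(pic,n): cv2.imwrite("pics/"+n,cv2.cvtColor(pic["color"],cv2.COLOR_RGB2BGR))
E
python3 - <<'E'
from h import *
np.set_printoptions(precision=4,suppress=True)
s=ctrl.get_state();print(s["time"],s["eef_pos"],s["tcp_rot"],ctrl.nose_length)
for c in("top","scene"):
    p=ctrl.read_camera(c);save(p,c+"0.png")
    E=np.array(p["extrinsics"]);print(c,p["fx"],-E[:3,:3].T@E[:3,3])
    for n in"round_stone small_stone medium_stone large_stone round_cradle small_cradle medium_cradle large_cradle tape_measure".split():
        for d in ctrl.look_for(p,n)[:4]:
            w=world(p,d["position"]);print(n,round(d["p"],2),w,proj(p,w)[0].round())
E
```

```text
0.0 [ 0.3042 -0.6019  0.2519] [ 0.9728  0.2318 -0.0001 -0.0012] 0.022
top 476.1294865708448 [-0.3661  0.4356  1.791 ]
round_stone 0.58 [0.4463 0.2939 0.0931] [218. 215.]
round_stone 0.57 [0.3757 0.6214 0.0249] [145. 263.]
round_stone 0.54 [0.6237 0.175  0.0264] [233. 178.]
round_stone 0.49 [0.4454 0.1894 0.0225] [243. 215.]
small_stone 0.5 [0.4407 0.3081 0.0708] [215. 219.]
medium_stone 0.7 [0.4307 0.3128 0.0517] [215. 224.]
large_stone 0.7 [0.4281 0.3168 0.022 ] [215. 228.]
large_stone 0.46 [0.4313 0.3134 0.0503] [215. 224.]
round_cradle 0.68 [ 0.5986 -0.1617  0.0124] [308. 162.]
small_cradle 0.87 [0.6261 0.2789 0.0032] [210. 187.]
medium_cradle 0.74 [0.4375 0.0528 0.0048] [275. 208.]
large_cradle 0.59 [ 0.4147 -0.2834  0.0044] [350. 189.]
tape_measure 0.64 [0.5852 0.0652 0.0486] [260. 175.]
scene 367.0570003860741 [-0.3969  0.9574  0.6116]
round_stone 0.62 [0.366  0.621  0.0208] [145. 274.]
round_stone 0.6 [0.6186 0.1753 0.0212] [219. 196.]
round_stone 0.48 [0.4413 0.2969 0.0902] [223. 204.]
round_stone 0.39 [0.6146 0.2894 0.0039] [195. 209.]
small_stone 0.72 [0.4321 0.3162 0.0652] [220. 214.]
medium_stone 0.76 [0.4298 0.3276 0.0412] [218. 222.]
large_stone 0.48 [0.6141 0.2868 0.0035] [196. 209.]
large_stone 0.24 [0.435  0.054  0.0084] [276. 205.]
round_cradle 0.6 [ 0.595  -0.1604  0.0103] [283. 178.]
small_cradle 0.53 [0.6131 0.2862 0.0052] [196. 209.]
medium_cradle 0.85 [0.4345 0.0542 0.0066] [276. 206.]
tape_measure 0.79 [0.5852 0.0733 0.0364] [245. 188.]
```

```bash
python3 - <<'E'
import cv2
a=cv2.imread("pics/top0.png")[135:295,120:390]
cv2.imwrite("pics/top0c.png",cv2.resize(a,None,fx=2.95,fy=2.95,interpolation=cv2.INTER_CUBIC))
E
```

```text
(no output)
```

View pics/top0c.png

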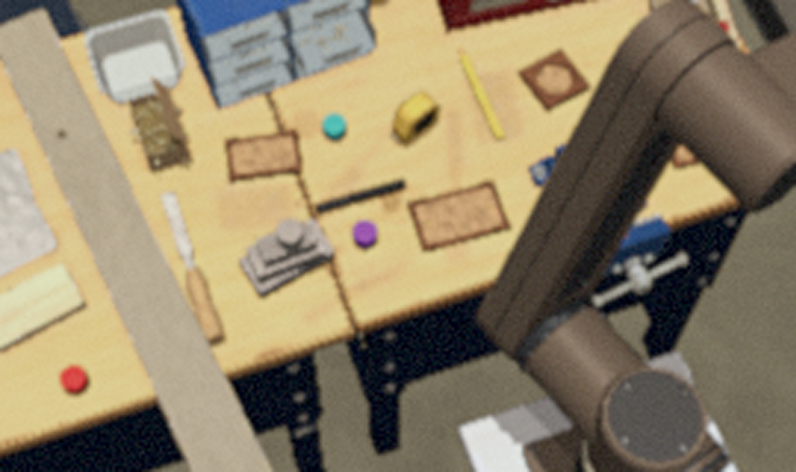

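View pics/scene0.png

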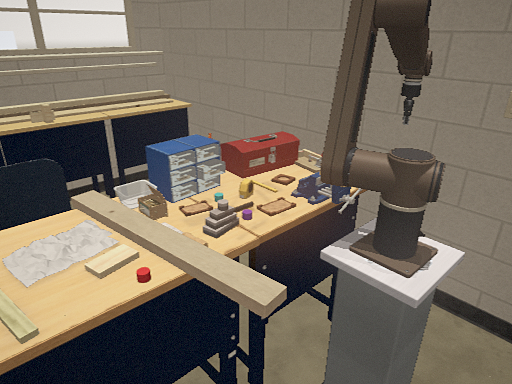

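The target is the grey puck on the pile at top-view pixel (218,215). The purple (243,215), turquoise (233,178) and red (145,263) pucks are the look-alikes. The cradles are round (308,162), small (210,187), medium (275,208) and large (350,189, under the arm). Next I'm moving so the wrist camera can see from close by.

```bash
cat >> h.py <<'E'
def yaw_of(s=None):
    s=s or ctrl.get_state(); m=R.from_quat(s["tcp_rot"]).as_matrix(); return np.degrees(np.arctan2(m[1,0],m[0,0]))
def move(*wps):
    """wps: (x,y,z,yaw_deg of tool x); prints rows (turn deg, shift mm) from the present pose; yaw taken mod 180"""
    s=ctrl.get_state(); R0=R.from_quat(s["tcp_rot"]); p0=np.array(s["eef_pos"])
    for x,y,z,yw in wps:
        y0=yaw_of(s); yw=y0+(yw-y0+90)%180-90
        Rt=R.from_euler("z",yw,degrees=True)*R.from_euler("x",180,degrees=True)
        t=(R0.inv()*Rt).as_rotvec(degrees=True); d=R0.inv().apply(np.array([x,y,z])-p0)*1000
        print("turn",t.round(1),"shift",d.round(1))
def fish(pic,P):
    E=np.array(pic["extrinsics"]); c=(E[:3,:3]@np.atleast_2d(P).T).T+E[:3,3]
    r=np.hypot(c[:,0],c[:,1]); th=np.arctan2(r,c[:,2]); 
    return np.c_[pic["cx"]+pic["fx"]*th*c[:,0]/r,pic["cy"]+pic["fy"]*th*c[:,1]/r]
def rect(pic,x0,x1,y0,y1,z,s=0.0005):
    """orthophoto of plane z: rows = decreasing x, cols = decreasing y"""
    X,Y=np.meshgrid(np.arange(x1,x0,-s),np.arange(y1,y0,-s),indexing="ij")
    uv=fish(pic,np.c_[X.ravel(),Y.ravel(),np.full(X.size,z)]).astype(np.float32)
    return cv2.remap(pic["color"][...,::-1].copy(),uv[:,0].reshape(X.shape),uv[:,1].reshape(X.shape),cv2.INTER_CUBIC)
E
python3 - <<'E'
from h import *
print(yaw_of()); move((.46,-.25,.36,0))
E
```

```text
26.80453477024012
turn [ 0.   0.  26.8] shift [ 297.8 -244.4 -106.7]
```

The manual's scale: shifts go in shares of 600 mm and turns go in shares of 120 degrees. Converting my numbers, 298 mm / 600 = 0.4967, -244 mm / 600 = -0.4067, 27 degrees / 120 = 0.225.

Emit:
send_rows(rows="0 0 0 0 0 -0.1783 1;0 0 0.225 0.4967 -0.4067 -0.1783 1;0 0 0.225 0.4967 -0.4067 -0.1783 1;0 0 0.225 0.4967 -0.4067 -0.1783 1;0 0 0.225 0.4967 -0.4067 -0.1783 1;0 0 0.225 0.4967 -0.4067 -0.1783 1;0 0 0.225 0.4967 -0.4067 -0.1783 1;0 0 0.225 0.4967 -0.4067 -0.1783 1")

```text
time: 2.0
eef_pos: [0.4615, -0.2474, 0.3616]
tcp_rot: [1.0, 0.001, 0.001, 0.001]
contact_force: [-0.5, 0.0, -0.5]
opening: 0.998
finger_force: 0.0
```

```bash
python3 - <<'E'
from h import *
np.set_printoptions(precision=4,suppress=True)
s=ctrl.get_state();print(s["time"],s["eef_pos"],yaw_of())
p=ctrl.read_camera("wrist");save(p,"w1.png")
E=np.array(p["extrinsics"]);print(p["fx"],-E[:3,:3].T@E[:3,3],E[2,:3])
for n in"round_cradle large_cradle medium_cradle".split():
    for d in ctrl.look_for(p,n)[:2]:
        w=world(p,d["position"]);print(n,round(d["p"],2),w,fish(p,w)[0].round())
move((.50,.15,.36,0))
cv2.imwrite("pics/o1.png",rect(p,.28,.70,-.40,.12,.012,.0007))
E
```

```text
2.0 [ 0.4615 -0.2474  0.3616] 0.06500027830354105
297.3186396354542 [ 0.5331 -0.2479  0.4837] [-0.2823 -0.0013 -0.9593]
round_cradle 0.87 [ 0.5977 -0.1639  0.0107] [206.  71.]
round_cradle 0.58 [0.4561 0.2513 0.0446] [  8. 170.]
large_cradle 0.95 [ 0.4406 -0.3495  0.0073] [320. 167.]
medium_cradle 0.75 [0.4349 0.0497 0.006 ] [ 96. 172.]
turn [ 0.   0.  -0.2] shift [  38.3 -401.3   -0.1]
```

View pics/o1.png

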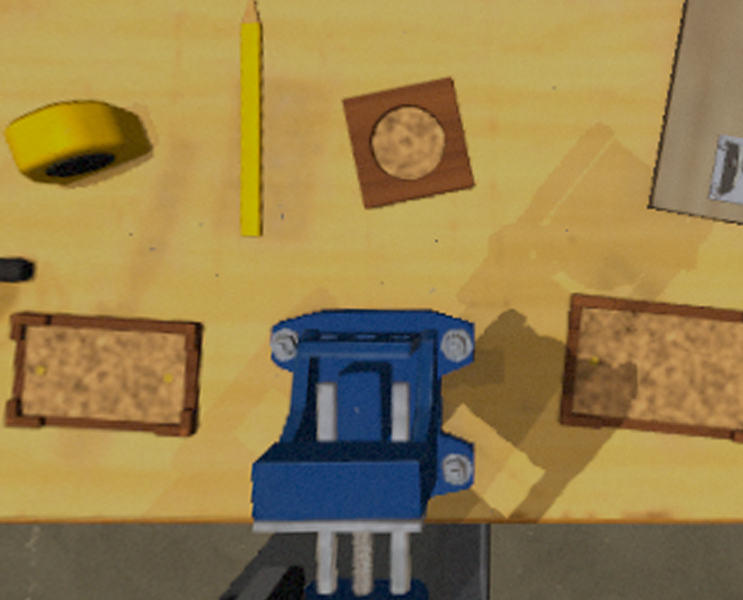

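The o1 picture is an orthophoto at 0.7 mm/px. It shows the round cradle centred at (409,143), about (0.600,-0.166), and the medium cradle at (104,374), about (0.438,0.047) with yaw about -2.7°. The large cradle is at the right edge, partly cut off, with the blue vise between them. Moving on to the pile.

Converted, -490 mm / 600 = -0.8167.

Emit:
send_rows(rows="0 0 0 0 -0.8167 0 1;0 0 0 0 -0.8167 0 1;0 0 0 0 -0.8167 0 1;0 0 0 0 -0.8167 0 1;0 0 0 0 -0.8167 0 1;0 0 0 0 -0.8167 0 1;0 0 0 0 -0.8167 0 1;0 0 0 0 -0.8167 0 1")

```text
time: 3.2
eef_pos: [0.4627, 0.2403, 0.3599]
tcp_rot: [1.0, -0.003, -0.0, 0.0]
contact_force: [1.0, 0.3, 0.1]
opening: 0.999
finger_force: 0.0
```

```bash
python3 - <<'E'
from h import *
np.set_printoptions(precision=4,suppress=True)
s=ctrl.get_state();print(s["time"],s["eef_pos"],yaw_of())
p=ctrl.read_camera("wrist");save(p,"w2.png")
for n in"round_stone small_stone medium_stone large_stone small_cradle".split():
    for d in ctrl.look_for(p,n)[:2]:
        w=world(p,d["position"]);print(n,round(d["p"],2),w)
a=[cv2.resize(rect(p,.36,.52,.21,.39,z,.0005),None,fx=.8,fy=.8) for z in(.025,.049,.071,.097)]
cv2.imwrite("pics/o2.png",np.vstack([np.hstack(a[:2]),np.hstack(a[2:])]))
cv2.imwrite("pics/o3.png",rect(p,.35,.72,.1,.42,.012,.0007))
E
```

```text
3.2 [0.4627 0.2403 0.3599] -0.3092278467130721
round_stone 0.94 [0.4517 0.1873 0.0332]
round_stone 0.85 [0.4525 0.2886 0.0982]
small_stone 0.78 [0.458  0.3115 0.0726]
small_stone 0.74 [0.4554 0.2892 0.1005]
medium_stone 0.89 [0.4694 0.3013 0.0502]
large_stone 0.84 [0.478  0.2698 0.0301]
small_cradle 0.65 [0.624  0.2814 0.0079]
```

View pics/o2.png

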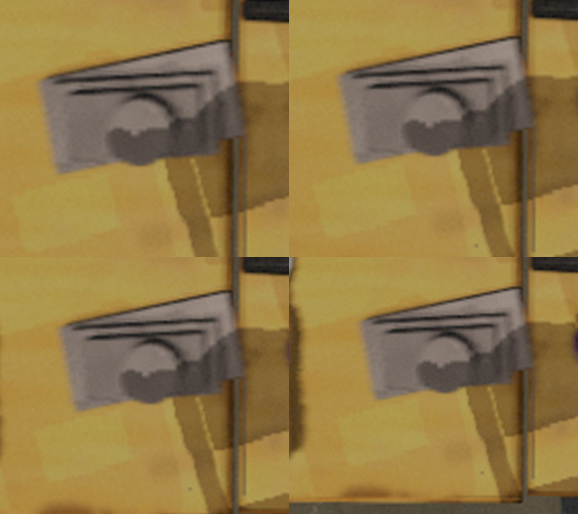

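View pics/o3.png

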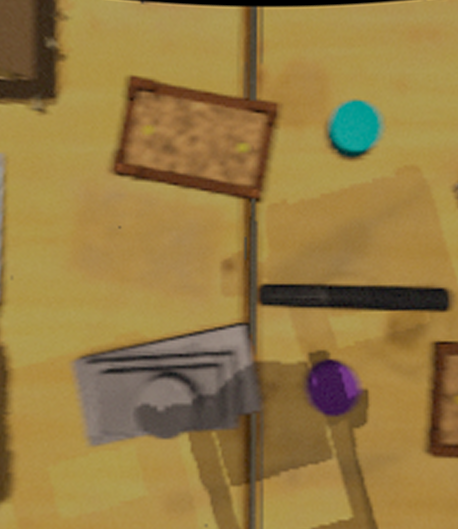

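The grey round stone tops the pile at about (0.454,0.290), and the purple look-alike is well to the right at o3 (333,388). The small cradle is centred at o3 (196,138), about (0.623,0.282), yaw about -9.7°.

```bash
python3 - <<'E'
from h import *
move((.454,.29,.16,0),(.454,.29,.101,0))
E
```

```text
turn [ 0.   0.  -0.3] shift [ -8.9 -52.  199.8]
turn [ 0.   0.  -0.3] shift [ -8.9 -52.1 258.8]
```

Converted, 259 mm / 600 = 0.4317, 230 mm / 600 = 0.3833.

Emit:
send_rows(rows="0 0 0 -0.015 -0.0867 0.3333 1;0 0 0 -0.015 -0.0867 0.3333 1;0 0 0 -0.015 -0.0867 0.3333 1;0 0 0 -0.015 -0.0867 0.3333 1;0 0 0 -0.015 -0.0867 0.3833 0.6;0 0 0 -0.015 -0.0867 0.4317 0.6;0 0 0 -0.015 -0.0867 0.4317 0.6")

```text
time: 4.38
eef_pos: [0.4534, 0.2904, 0.1009]
tcp_rot: [1.0, -0.003, -0.001, 0.001]
contact_force: [-0.1, 0.1, -0.1]
opening: 0.802
finger_force: 0.0
```

```bash
python3 - <<'E'
from h import *
np.set_printoptions(precision=4,suppress=True)
s=ctrl.get_state();print(s["time"],s["eef_pos"],s["opening"])
p=ctrl.read_camera("wrist");save(p,"w3.png")
cv2.imwrite("pics/w3c.png",p["color"][...,::-1])
E
```

```text
4.375 [0.4534 0.2904 0.1009] 0.8020299932188882
```

View pics/w3.png

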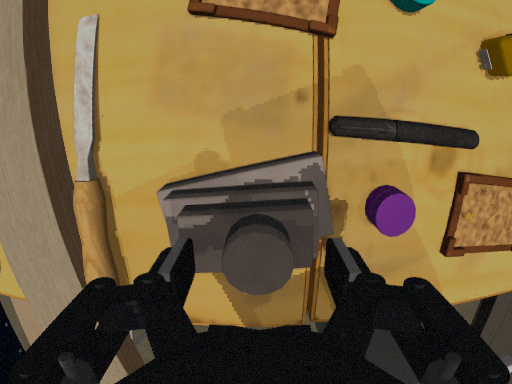

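The grey puck sits between the fingers, centred at (258,255), and the fingertips are clear of the small stone. Closing now.

Converted, -100 mm / 600 = -0.1667, -60 mm / 600 = -0.1.

Emit:
send_rows(rows="0 0 0 0 0 0 -1;0 0 0 0 0 0 -1;0 0 0 0 0 0 -1;0 0 0 0 0 0 -1;0 0 0 0 0 0 -1;0 0 0 0 0 -0.0333 -1;0 0 0 0 0 -0.1 -1;0 0 0 0 0 -0.1667 -1", grip_force=40)

```text
time: 5.42
eef_pos: [0.4526, 0.2916, 0.2019]
tcp_rot: [1.0, -0.002, -0.001, 0.0]
contact_force: [1.0, -0.3, 0.0]
opening: 0.403
finger_force: 40.0
```

```bash
python3 - <<'E'
from h import *
np.set_printoptions(precision=4,suppress=True)
s=ctrl.get_state();print(s["time"],s["eef_pos"],s["opening"],s["finger_force"])
p=ctrl.read_camera("wrist")
cv2.imwrite("pics/o4.png",cv2.resize(np.vstack([rect(p,.36,.52,.21,.39,z,.0005) for z in(.049,.071)]),None,fx=.9,fy=.9))
move((.53,.06,.25,0),(.60,-.166,.25,0))
E
```

```text
5.425 [0.4526 0.2916 0.2019] 0.4033872673056099 40.00598967075348
turn [-0.2 -0.5 -0.2] shift [ 75.4 232.6 -41.3]
turn [-0.2 -0.5 -0.2] shift [146.1 458.4 -41.6]
```

View pics/o4.png

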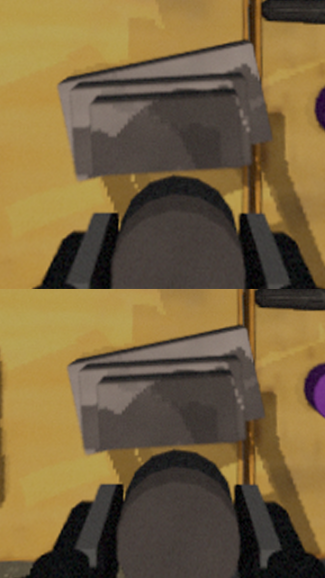

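The round stone is held, and the rest of the pile stayed put. Carrying it over.

Converted, 458 mm / 600 = 0.7633, 146 mm / 600 = 0.2433.

Emit:
send_rows(rows="0 0 0 0 0 -0.0667 -1;0 0 0 0.2433 0.7633 -0.0667 -1;0 0 0 0.2433 0.7633 -0.0667 -1;0 0 0 0.2433 0.7633 -0.0667 -1;0 0 0 0.2433 0.7633 -0.0667 -1;0 0 0 0.2433 0.7633 -0.0667 -1;0 0 0 0.2433 0.7633 -0.0667 -1;0 0 0 0.2433 0.7633 -0.0667 -1")

```text
time: 6.48
eef_pos: [0.5848, -0.1274, 0.241]
tcp_rot: [1.0, -0.002, 0.0, -0.0]
contact_force: [0.5, 0.9, -0.2]
opening: 0.403
finger_force: 40.1
```

```bash
python3 - <<'E'
from h import *
s=ctrl.get_state();print(s["time"],s["eef_pos"],s["opening"],s["finger_force"])
p=ctrl.read_camera("wrist")
for d in ctrl.look_for(p,"round_cradle")[:2]: print(d["p"],world(p,d["position"]))
move((.60,-.166,.12,0),(.60,-.166,.038,0))
E
```

```text
6.475 [ 0.58480237 -0.12740495  0.24097152] 0.4029331358403263 40.13321936130524
0.57 [ 0.59858184 -0.1644087   0.01245   ]
turn [ 0.1 -0.  -0.5] shift [ 14.8  34.6 120.9]
turn [ 0.1 -0.  -0.5] shift [ 14.8  34.4 202.9]
```

Converted, 121 mm / 600 = 0.2017, 35 mm / 600 = 0.0583.

Emit:
send_rows(rows="0 0 0 0.025 0.0583 0.2017 -1;0 0 0 0.025 0.0583 0.2017 -1;0 0 0 0.025 0.0583 0.2017 -1;0 0 0 0.025 0.0583 0.2017 -1;0 0 0 0.025 0.0583 0.2017 -1")

```text
time: 7.2
eef_pos: [0.6014, -0.1605, 0.1241]
tcp_rot: [1.0, -0.001, 0.003, 0.001]
contact_force: [0.9, 0.8, -1.6]
opening: 0.402
finger_force: 40.2
```

```bash
python3 - <<'E'
from h import *
p=ctrl.read_camera("wrist");s=ctrl.get_state();print(s["time"],s["eef_pos"],s["opening"],s["finger_force"])
for d in ctrl.look_for(p,"round_cradle")[:2]: print(d["p"],world(p,d["position"]))
save(p,"w5.png")
move((.60,-.166,.037,0))
E
```

```text
7.25 [ 0.60130108 -0.16055112  0.12402797] 0.40066302797935816 40.20785987377167
0.94 [ 0.60857128 -0.16681312  0.01547771]
turn [ 0.1 -0.3 -0.2] shift [-1.4  5.2 86.6]
```

View pics/w5.png

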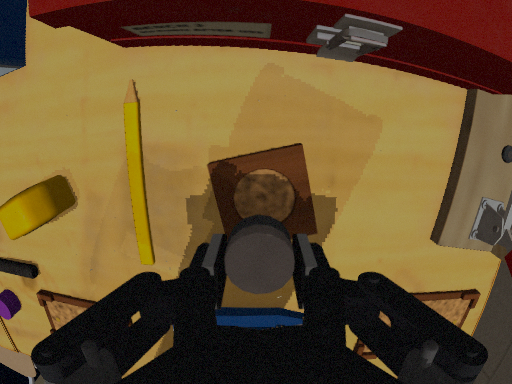

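The round stone is held at (258,258), and the cradle recess ahead of it is at (264,195). Lowering in stages.

Converted, 84 mm / 600 = 0.14, 80 mm / 600 = 0.1333.

Emit:
send_rows(rows="0 0 0 -0.0017 0.0083 0.0667 -1;0 0 0 -0.0017 0.0083 0.1167 -1;0 0 0 -0.0017 0.0083 0.1333 -1;0 0 0 -0.0017 0.0083 0.14 -1;0 0 0 -0.0017 0.0083 0.14 -1")

```text
time: 7.92
eef_pos: [0.6, -0.166, 0.0388]
tcp_rot: [1.0, -0.002, 0.002, 0.001]
contact_force: [-1.5, 1.8, 2.3]
opening: 0.402
finger_force: 40.4
```

```bash
python3 - <<'E'
from h import *
p=ctrl.read_camera("wrist");s=ctrl.get_state();print(s["time"],s["eef_pos"],s["contact_force"])
a=cv2.resize(p["color"][150:320,160:360,::-1],None,fx=3,fy=3)
cv2.imwrite("pics/w6.png",a)
move((.60,-.166,.036,0))
E
```

```text
7.975 [ 0.60000278 -0.16601285  0.03880619] [-1.01680603  1.3633715   4.09093258]
turn [ 0.1 -0.2 -0.2] shift [-0.  -0.   2.8]
```

View pics/w6.png

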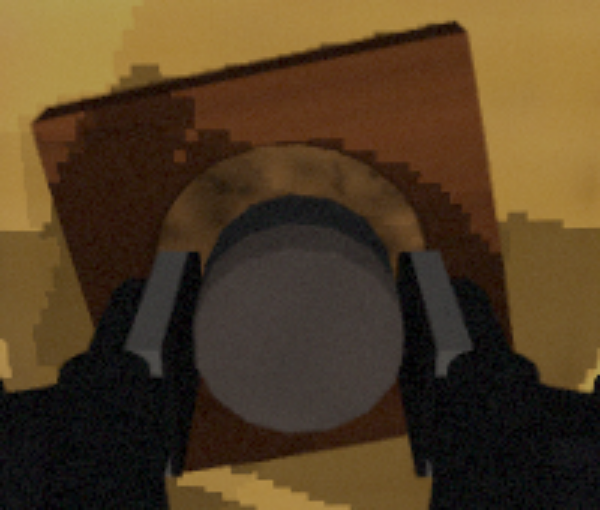

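Converted, 3 mm / 600 = 0.005, 1.5 mm / 600 = 0.0025.

Emit:
send_rows(rows="0 0 0 0 0 0.0025 -1;0 0 0 0 0 0.005 -1;0 0 0 0 0 0.005 -1")

```text
time: 8.35
eef_pos: [0.6001, -0.1661, 0.0387]
tcp_rot: [1.0, -0.002, 0.001, 0.0]
contact_force: [-7.8, 3.5, 18.7]
opening: 0.405
finger_force: 42.1
```

```bash
python3 - <<'E'
from h import *
p=ctrl.read_camera("wrist");s=ctrl.get_state();print(s["contact_force"],s["eef_pos"])
im=p["color"][...,::-1].copy(); im=cv2.resize(im,None,fx=4,fy=4,interpolation=cv2.INTER_CUBIC)
t=np.linspace(0,2*np.pi,90)
for r,z,c in((.026,.012,(0,255,0)),(.018,.006,(0,0,255)),(.018,.009,(0,255,255)),(.018,.032,(255,0,0)),(.018,.035,(255,255,0))):
    q=fish(p,np.c_[.6+r*np.cos(t),-.166+r*np.sin(t),0*t+z]); cv2.polylines(im,[((q+.5)*4).astype(np.int32)],True,c,1)
cv2.imwrite("pics/w7.png",im[150*4:300*4,160*4:355*4])
E
```

```text
[-8.61130691  2.67601473 17.92033719] [ 0.60010035 -0.16604274  0.03868584]
```

View pics/w7.png

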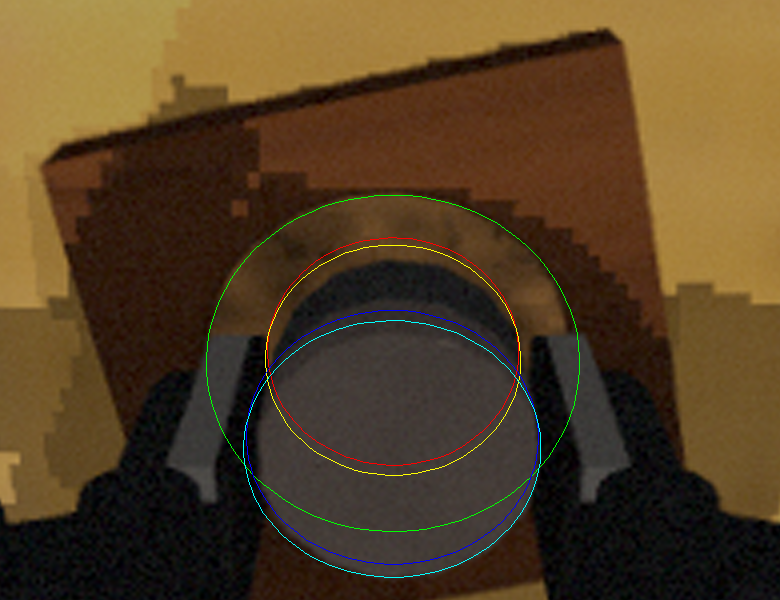

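Converted, 4 mm / 600 = 0.0067, -3.5 mm / 600 = -0.0058.

Emit:
send_rows(rows="0 0 0 0 0 -0.0058 -1;0 0 0 0.0067 0.0017 -0.0058 -1;0 0 0 0.0067 0.0017 -0.0058 -1;0 0 0 0.0067 0.0017 -0.0017 -1;0 0 0 0.0067 0.0017 0 -1;0 0 0 0.0067 0.0017 0 -1")

```text
time: 9.15
eef_pos: [0.6034, -0.167, 0.0386]
tcp_rot: [1.0, -0.001, -0.001, -0.0]
contact_force: [-11.0, 4.3, 23.4]
opening: 0.401
finger_force: 42.6
```

Contact comes at the same height 4 mm further over, so it is resting on the floor. Releasing now.

Converted, -170 mm / 600 = -0.2833, -120 mm / 600 = -0.2.

Emit:
send_rows(rows="0 0 0 0 0 -0.0033 -1;0 0 0 0 0 -0.0033 0.4;0 0 0 0 0 -0.0033 0.4;0 0 0 0 0 -0.0033 0.4;0 0 0 0 0 -0.0033 0.4;0 0 0 0 0 -0.1 0.4;0 0 0 0 0 -0.2 1;0 0 0 0 0 -0.2833 1")

```text
time: 10.15
eef_pos: [0.6028, -0.1668, 0.2057]
tcp_rot: [1.0, -0.002, 0.001, 0.0]
contact_force: [0.2, -0.1, 0.4]
opening: 0.997
finger_force: 0.0
```

```bash
python3 - <<'E'
from h import *
p=ctrl.read_camera("wrist");s=ctrl.get_state();print(s["contact_force"],s["eef_pos"])
for n in("round_stone","round_cradle"):
  for d in ctrl.look_for(p,n)[:2]: print(n,d["p"],world(p,d["position"]))
im=cv2.resize(p["color"][...,::-1],None,fx=4,fy=4,interpolation=cv2.INTER_CUBIC)
t=np.linspace(0,2*np.pi,90)
for r,z,c in((.026,.012,(0,255,0)),(.018,.032,(255,0,0))):
    q=fish(p,np.c_[.6+r*np.cos(t),-.166+r*np.sin(t),0*t+z]); cv2.polylines(im,[((q+.5)*4).astype(np.int32)],True,c,1)
c=fish(p,[.6,-.166,.01])[0]*4; x,y=c.astype(int)
cv2.imwrite("pics/w8.png",im[max(y-200,0):y+200,x-250:x+250])
move((.455,.295,.2,3))
E
```

```text
[ 2.53290041 -0.20309042  4.61761898] [ 0.60620561 -0.16813457  0.21428622]
round_stone 0.95 [0.45477559 0.17508521 0.02633328]
round_stone 0.91 [ 0.60644495 -0.16621976  0.03511572]
round_cradle 0.93 [ 0.60480253 -0.16083063  0.01495958]
turn [ 0.2 -0.4 -3.2] shift [-151.2 -462.     5.1]
```

View pics/w8.png

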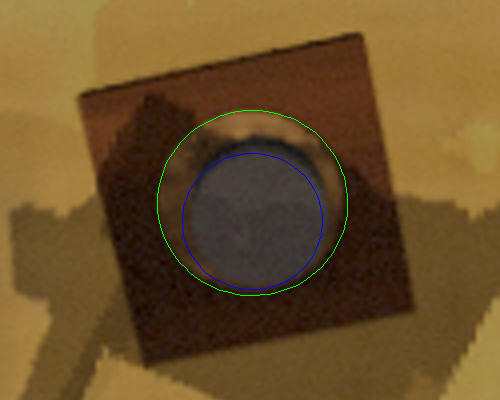

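The round stone is seated in its recess (blue outline), within about 2 mm of centre. Now the small stone.

Emit:
send_rows(rows="0 0 0 -0.05 -0.1 -0.0833 1;0 0 0 -0.2517 -0.77 -0.0833 1;0 0 0 -0.2517 -0.77 -0.0833 1;0 0 0 -0.2517 -0.77 -0.0833 1;0 0 0 -0.2517 -0.77 -0.0833 1;0 0 0 -0.2517 -0.77 -0.0833 1;0 0 0 -0.2517 -0.77 -0.0833 1;0 0 0 -0.2517 -0.77 -0.0833 1")

```text
time: 11.3
eef_pos: [0.4515, 0.2974, 0.2513]
tcp_rot: [1.0, -0.002, -0.001, 0.001]
contact_force: [0.6, 0.3, -0.4]
opening: 0.997
finger_force: 0.0
```

```bash
cat >> h.py <<'E'
def box(cx,cy,w,l,yaw):
    c=np.array([[1,1],[1,-1],[-1,-1],[-1,1]])*[w/2,l/2]; a=np.radians(yaw)
    return c@np.array([[np.cos(a),np.sin(a)],[-np.sin(a),np.cos(a)]])+[cx,cy]
def fitbox(pic,z,w,l,g):
    """fit a top face (w x l at height z) to image gradients, from guess g=(x,y,yaw)"""
    im=cv2.cvtColor(cv2.GaussianBlur(pic["color"],(0,0),1),cv2.COLOR_RGB2GRAY).astype(np.float32)
    G=np.hypot(cv2.Sobel(im,5,1,0),cv2.Sobel(im,5,0,1))
    G=np.minimum(G,150)
    def cost(q):
        b=box(q[0]/1e3,q[1]/1e3,w,l,q[2]); t=np.linspace(.04,.96,40)[:,None]
        P=np.vstack([b[i]*(1-t)+b[(i+1)%4]*t for i in range(4)])
        uv=fish(pic,np.c_[P,np.full(len(P),z)]).astype(np.float32)
        v=cv2.remap(G,uv[:,0],uv[:,1],cv2.INTER_LINEAR).ravel()
        return -np.sqrt(v).mean()
    from scipy.optimize import differential_evolution as de
    r=de(cost,[(g[0]*1e3-12,g[0]*1e3+12),(g[1]*1e3-12,g[1]*1e3+12),(g[2]-9,g[2]+9)],seed=1,popsize=30)
    return r.x[0]/1e3,r.x[1]/1e3,r.x[2],r.fun
def draw(pic,boxes,name,c,half=(130,100),f=3):
    im=cv2.resize(pic["color"][...,::-1],None,fx=f,fy=f,interpolation=cv2.INTER_CUBIC)
    for (b,z,col) in boxes:
        b=np.vstack([b,b[:1]]);t=np.linspace(0,1,20)[:,None]
        P=np.vstack([b[i]*(1-t)+b[i+1]*t for i in range(4)])
        cv2.polylines(im,[((fish(pic,np.c_[P,np.full(len(P),z)])+.5)*f).astype(np.int32)],True,col,1)
    u=fish(pic,c)[0]
    x0,y0=[max(int(u[i]-half[i]),0)*f for i in(0,1)]
    cv2.imwrite("pics/"+name,im[y0:y0+2*half[1]*f,x0:x0+2*half[0]*f])
E
python3 - <<'E'
from h import *
np.set_printoptions(precision=4,suppress=True)
p=ctrl.read_camera("wrist");s=ctrl.get_state();print(s["time"],s["eef_pos"])
bs=[]
for n,w,l,z,g,c in(("small",.037,.076,.071,(.451,.297,2),(0,255,0)),("medium",.048,.098,.049,(.452,.297,4),(0,0,255)),("large",.06,.12,.025,(.453,.297,11),(255,0,0))):
    r=fitbox(p,z,w,l,g);print(n,np.array(r));bs.append((box(*r[:2],w,l,r[2]),z,c))
    for d in ctrl.look_for(p,n+"_stone")[:1]: print(d["p"],world(p,d["position"]))
r=fitbox(p,.012,.069,.108,(.6234,.2824,-9.7));print("cradle",np.array(r))
draw(p,bs,"w9.png",[.45,.297,.05])
E
```

```text
11.35 [0.4488 0.3033 0.2517]
small [ 0.4503  0.3024  4.1111 -7.008 ]
0.57 [0.4571 0.2967 0.0771]
medium [ 0.4486  0.3088  4.2301 -7.8831]
0.64 [0.4685 0.3202 0.049 ]
large [ 0.4504  0.3036 11.735  -7.7395]
0.83 [0.4778 0.2806 0.0253]
cradle [  0.6208   0.2845  -9.3079 -10.3789]
```

View pics/w9.png

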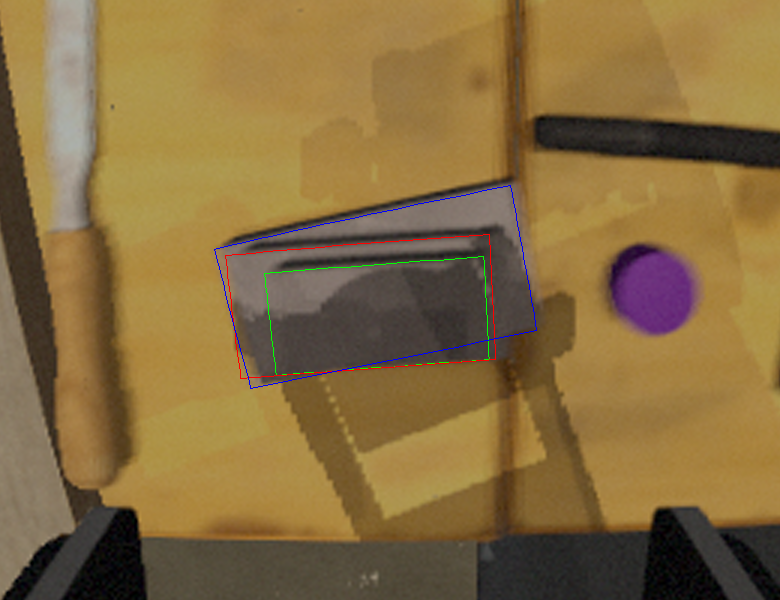

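```bash
python3 - <<'E'
from h import *
s=ctrl.get_state();print(np.round(s["qpos"],3),yaw_of())
move((.4505,.301,.12,-86),(.4505,.301,.0725,-86))
E
```

```text
[ 0.393 -0.007  1.908 -0.     1.245  1.965] -0.02930756169218654
turn [ 0.2  0.1 86. ] shift [ -1.   -4.6 131.3]
turn [ 0.2  0.1 86. ] shift [ -0.8  -4.7 178.8]
```

Converted, 100 mm / 600 = 0.1667, -4 mm / 600 = -0.0067, -94 degrees / 120 = -0.7833.

Emit:
send_rows(rows="0 0 -0.7833 -0.0017 -0.0067 0.1667 1;0 0 -0.7833 -0.0017 -0.0067 0.1667 1;0 0 -0.7833 -0.0017 -0.0067 0.1667 1;0 0 -0.7833 -0.0017 -0.0067 0.1667 1;0 0 -0.7833 -0.0017 -0.0067 0.1667 1;0 0 -0.7833 -0.0017 -0.0067 0.1667 1;0 0 -0.7833 -0.0017 -0.0067 0.1667 1;0 0 -0.7833 -0.0017 -0.0067 0.1667 1")

```text
time: 12.5
eef_pos: [0.4524, 0.2979, 0.1521]
tcp_rot: [0.732, 0.682, -0.001, -0.0]
contact_force: [-0.2, -0.3, -0.1]
opening: 1.004
finger_force: 0.0
```

Converted, -9 degrees / 120 = -0.075.

Emit:
send_rows(rows="0 0 -0.075 0 0 0 1;0 0 -0.075 0 0 0 1")

```text
time: 12.75
eef_pos: [0.4523, 0.2983, 0.1523]
tcp_rot: [0.679, 0.734, -0.001, -0.0]
contact_force: [0.7, -0.4, -0.9]
opening: 1.003
finger_force: 0.0
```

```bash
python3 - <<'E'
from h import *
np.set_printoptions(precision=4,suppress=True)
p=ctrl.read_camera("wrist");s=ctrl.get_state();print(s["time"],s["eef_pos"],yaw_of())
bs=[]
for n,w,l,z,g,c in(("small",.037,.076,.071,(.451,.299,4),(0,255,0)),("medium",.048,.098,.049,(.452,.299,4),(0,0,255))):
    r=fitbox(p,z,w,l,g);print(n,np.array(r));bs.append((box(*r[:2],w,l,r[2]),z,c))
draw(p,bs,"w10.png",[.45,.301,.07])
move((.4505,.301,.0725,94))
E
```

```text
12.8 [0.4523 0.2985 0.1525] 94.4704079380752
small [ 0.4519  0.2972  3.1556 -8.5762]
medium [ 0.4505  0.3002  2.507  -7.1261]
turn [-0.1  0.   0.5] shift [ 2.7 -1.5 80. ]
```

View pics/w10.png

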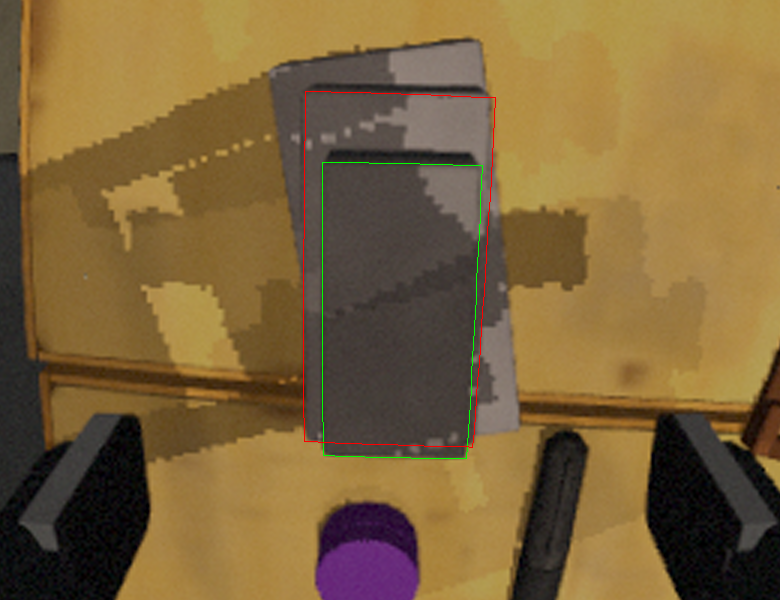

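The green fit outlines the small stone well, centred at (0.452,0.297) with yaw 3.2°. Descending onto it.

Converted, 80 mm / 600 = 0.1333, 70 mm / 600 = 0.1167, 1 degrees / 120 = 0.0083.

Emit:
send_rows(rows="0 0 0.0083 -0.0017 0 0.0667 0.5;0 0 0.0083 -0.0017 0 0.1167 0.5;0 0 0.0083 -0.0017 0 0.1333 0.5;0 0 0.0083 -0.0017 0 0.1333 0.5")

```text
time: 13.3
eef_pos: [0.4521, 0.2985, 0.0729]
tcp_rot: [0.684, 0.729, -0.001, -0.0]
contact_force: [0.3, -0.1, 0.0]
opening: 0.747
finger_force: 0.0
```

Emit:
send_rows(rows="0 0 0 0 0 0 -1;0 0 0 0 0 0 -1;0 0 0 0 0 0 -1;0 0 0 0 0 0 -1;0 0 0 0 0 0 -1;0 0 0 0 0 0 -1;0 0 0 0 0 -0.0167 -1;0 0 0 0 0 -0.0333 -1", grip_force=60)

```text
time: 14.3
eef_pos: [0.4516, 0.2987, 0.0933]
tcp_rot: [0.684, 0.73, -0.001, -0.0]
contact_force: [0.9, 0.0, -2.1]
opening: 0.416
finger_force: 61.4
```

```bash
python3 - <<'E'
from h import *
s=ctrl.get_state();print(s["time"],s["eef_pos"],s["opening"],s["finger_force"],s["contact_force"])
p=ctrl.read_camera("wrist");save(p,"w11.png")
E
```

```text
14.3 [0.45156508 0.29870249 0.09331396] 0.4163998210484211 61.38720631599426 [ 0.88244956  0.03921476 -2.05059125]
```

View pics/w11.png

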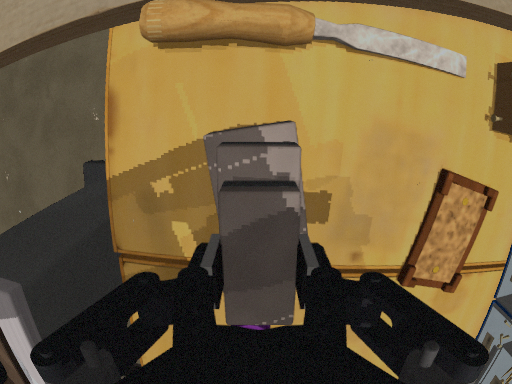

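```bash
python3 - <<'E'
from h import *
move((.622,.284,.15,80.5))
E
```

```text
turn [ 0.1 -0.  13.3] shift [-26.2 168.1 -54.7]
```

Converted, 168 mm / 600 = 0.28, -55 mm / 600 = -0.0917, 13 degrees / 120 = 0.1083.

Emit:
send_rows(rows="0 0 0 0 0 -0.0917 -1;0 0 0.1083 -0.0433 0.28 -0.0917 -1;0 0 0.1083 -0.0433 0.28 -0.0917 -1;0 0 0.1083 -0.0433 0.28 -0.0917 -1;0 0 0.1083 -0.0433 0.28 -0.0917 -1;0 0 0.1083 -0.0433 0.28 -0.0917 -1")

```text
time: 15.1
eef_pos: [0.6206, 0.2838, 0.1475]
tcp_rot: [0.762, 0.648, -0.001, -0.001]
contact_force: [-0.1, 0.6, -2.0]
opening: 0.419
finger_force: 61.4
```

```bash
python3 - <<'E'
from h import *
np.set_printoptions(precision=4,suppress=True)
p=ctrl.read_camera("wrist");s=ctrl.get_state();print(s["time"],s["eef_pos"],yaw_of(),s["finger_force"])
r=fitbox(p,.012,.069,.108,(.622,.2835,-9.5));print("cradle",np.array(r))
x,y,z=s["eef_pos"];q=fitbox(p,z-.0019,.037,.076,(x,y-.001,yaw_of()-90));print("stone",np.array(q))
draw(p,[(box(*r[:2],.069,.108,r[2]),.012,(0,255,0)),(box(*q[:2],.037,.076,q[2]),z-.0019,(0,0,255))],"w12.png",[x,y+.02,.05])
move((.622,.284,.034,80.5))
E
```

```text
15.15 [0.6201 0.2841 0.1476] 80.77430151962767 61.41015887260437
cradle [  0.6243   0.2823 -10.6767  -7.7556]
stone [ 0.6202  0.2824 -9.4928 -9.331 ]
turn [-0.1  0.   0.3] shift [  0.3   2.1 113.6]
```

View pics/w12.png

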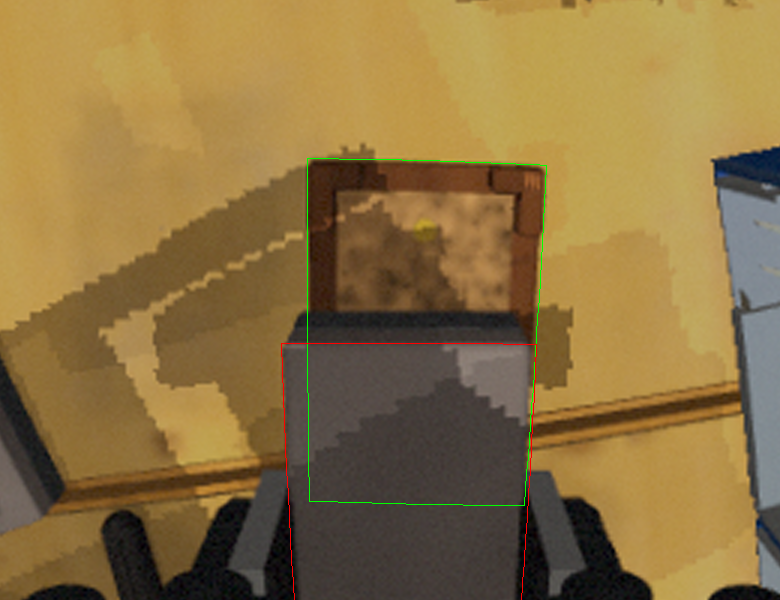

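The cradle is at (0.6235,0.2825), and the stone in the fingers is offset 3 mm towards −x. Correcting that as I lower.

Converted, 114 mm / 600 = 0.19, 112 mm / 600 = 0.1867, 0.5 degrees / 120 = 0.0042.

Emit:
send_rows(rows="0 0 0.0042 0.0008 0.005 0.0833 -1;0 0 0.0042 0.0008 0.005 0.15 -1;0 0 0.0042 0.0008 0.005 0.18 -1;0 0 0.0042 0.0008 0.005 0.1867 -1;0 0 0.0042 0.0008 0.005 0.19 -1;0 0 0.0042 0.0008 0.005 0.19 -1")

```text
time: 15.9
eef_pos: [0.6258, 0.2844, 0.0364]
tcp_rot: [0.765, 0.644, 0.001, 0.001]
contact_force: [-1.3, -0.2, -1.1]
opening: 0.419
finger_force: 61.4
```

Converted, 3 mm / 600 = 0.005, 1.5 mm / 600 = 0.0025.

Emit:
send_rows(rows="0 0 0 0 0 0.0025 -1;0 0 0 0 0 0.005 -1;0 0 0 0 0 0.005 -1")

```text
time: 16.27
eef_pos: [0.6251, 0.2841, 0.0323]
tcp_rot: [0.765, 0.644, 0.001, 0.0]
contact_force: [-1.2, -0.2, 2.4]
opening: 0.418
finger_force: 61.8
```

Converted, 2 mm / 600 = 0.0033, -1.5 mm / 600 = -0.0025.

Emit:
send_rows(rows="0 0 0 0 0.0017 0.0025 -1;0 0 0 -0.0005 -0.0025 0.0025 -1;0 0 0 -0.0005 -0.0025 0.0033 -1")

```text
time: 16.65
eef_pos: [0.625, 0.2841, 0.0322]
tcp_rot: [0.765, 0.644, 0.002, 0.001]
contact_force: [-1.4, -1.2, 8.8]
opening: 0.418
finger_force: 62.6
```

On the floor, at the same offset as the round stone. Releasing and rising.

Converted, -160 mm / 600 = -0.2667, -100 mm / 600 = -0.1667.

Emit:
send_rows(rows="0 0 0 0 0 -0.0017 -0.1;0 0 0 0 0 -0.0017 0.4;0 0 0 0 0 -0.0017 0.4;0 0 0 0 0 -0.0033 0.4;0 0 0 0 0 -0.0033 0.4;0 0 0 0 0 -0.0667 0.4;0 0 0 0 0 -0.1667 1;0 0 0 0 0 -0.2667 1")

```text
time: 17.65
eef_pos: [0.6226, 0.2838, 0.1904]
tcp_rot: [0.765, 0.644, -0.001, -0.0]
contact_force: [0.5, -0.1, -0.6]
opening: 1.002
finger_force: 0.0
```

```bash
python3 - <<'E'
from h import *
np.set_printoptions(precision=4,suppress=True)
p=ctrl.read_camera("wrist");s=ctrl.get_state();print(s["time"],s["eef_pos"],yaw_of(),s["finger_force"])
r=fitbox(p,.012,.069,.108,(.6235,.2825,-10));print("cradle",np.array(r))
q=fitbox(p,.028,.037,.076,(.6245,.283,-10));print("stone",np.array(q))
for d in ctrl.look_for(p,"small_stone")[:1]: print(d["p"],world(p,d["position"]))
move((.451,.299,.15,92.5))
E
```

```text
17.7 [0.6271 0.2853 0.2022] 80.2653847020036 0.0
cradle [  0.6241   0.2816 -10.6055 -11.3888]
stone [  0.6179   0.2824 -10.023   -7.8628]
0.81 [0.6262 0.2864 0.0305]
turn [  0.9  -0.3 -12.2] shift [ -16.8 -177.1   47.2]
```

I've now viewed 15 pictures, one over the limit of 14, so I'll view no more and work from numbers alone. Back to the pile for the medium stone.

Converted, -177 mm / 600 = -0.295, 47 mm / 600 = 0.0783, -12 degrees / 120 = -0.1.

Emit:
send_rows(rows="0 0 0 0 -0.0667 0 1;0 0 -0.1 -0.0283 -0.295 0.0783 1;0 0 -0.1 -0.0283 -0.295 0.0783 1;0 0 -0.1 -0.0283 -0.295 0.0783 1;0 0 -0.1 -0.0283 -0.295 0.0783 1;0 0 -0.1 -0.0283 -0.295 0.0783 1;0 0 -0.1 -0.0283 -0.295 0.0783 1")

```text
time: 18.62
eef_pos: [0.4475, 0.2972, 0.1432]
tcp_rot: [0.693, 0.721, 0.001, 0.0]
contact_force: [-0.1, -0.4, 0.1]
opening: 1.003
finger_force: 0.0
```

```bash
python3 - <<'E'
from h import *
np.set_printoptions(precision=4,suppress=True)
for k in range(2):
    p=ctrl.read_camera("wrist");s=ctrl.get_state();print(s["time"],s["eef_pos"],yaw_of())
    for g in((.451,.299,2.5),(.453,.296,4)):print("med",np.array(fitbox(p,.049,.048,.098,g)))
    print("large",np.array(fitbox(p,.025,.06,.12,(.4504,.3,11.5))))
for n in("medium_stone","large_stone"):
    for d in ctrl.look_for(p,n)[:2]: print(d["p"],world(p,d["position"]))
move((.451,.299,.0505,92.5))
E
```

```text
18.675 [0.4473 0.2972 0.1431] 92.19411496821981
med [ 0.4509  0.3003  2.7365 -8.6274]
med [ 0.4509  0.3004  2.616  -8.6297]
large [ 0.4527  0.3002 12.1241 -8.1463]
18.725 [0.447  0.2971 0.1428] 92.19820829904077
med [ 0.4509  0.3004  2.5803 -8.741 ]
med [ 0.451   0.3004  2.7798 -8.7309]
large [ 0.4525  0.3001 12.0717 -8.163 ]
0.62 [0.4521 0.3027 0.0491]
0.74 [0.4605 0.334  0.0254]
turn [ 0.  -0.  -0.3] shift [ 1.8  4.6 92. ]
```

Converted, 93 mm / 600 = 0.155, 80 mm / 600 = 0.1333, -0.5 degrees / 120 = -0.0042.

Emit:
send_rows(rows="0 0 -0.0042 0.005 0.0067 0.0667 0.8;0 0 -0.0042 0.005 0.0067 0.1333 0.8;0 0 -0.0042 0.005 0.0067 0.155 0.8;0 0 -0.0042 0.005 0.0067 0.155 0.8;0 0 -0.0042 0.005 0.0067 0.155 0.8")

```text
time: 19.45
eef_pos: [0.4509, 0.3008, 0.051]
tcp_rot: [0.69, 0.724, 0.001, 0.001]
contact_force: [1.5, -0.4, 0.3]
opening: 0.901
finger_force: 0.0
```

Converted, -20 mm / 600 = -0.0333, -10 mm / 600 = -0.0167.

Emit:
send_rows(rows="0 0 0 0 0 0 -1;0 0 0 0 0 0 -1;0 0 0 0 0 0 -1;0 0 0 0 0 0 -1;0 0 0 0 0 0 -1;0 0 0 0 0 0 -1;0 0 0 0 0 -0.0167 -1;0 0 0 0 0 -0.0333 -1", grip_force=80)

```text
time: 20.45
eef_pos: [0.4489, 0.3, 0.0692]
tcp_rot: [0.69, 0.724, -0.001, -0.0]
contact_force: [-0.0, -0.2, -3.3]
opening: 0.544
finger_force: 83.5
```

```bash
python3 - <<'E'
from h import *
np.set_printoptions(precision=4,suppress=True)
p=ctrl.read_camera("wrist")
s=ctrl.get_state();print(s["time"],s["eef_pos"],s["opening"],s["finger_force"],s["contact_force"])
x,y,z=s["eef_pos"];print("held",np.array(fitbox(p,z-.002,.048,.098,(x,y,2.7))))
print("large",np.array(fitbox(p,.025,.06,.12,(.4525,.3,12))))
move((x,y,.19,92.7),(.438,.047,.19,87.3))
E
```

```text
20.5 [0.45   0.3005 0.0709] 0.5442077868859808 83.6197829246521 [ 0.3604  0.4373 -1.2019]
held [ 0.4475  0.3114  3.2723 -7.538 ]
large [ 0.4526  0.3009 12.0801 -6.0823]
turn [ 0.1 -0.   0. ] shift [   0.1    0.2 -119.1]
turn [ 0.1 -0.   5.4] shift [-252.6  -24.  -119.3]
```

Converted, -253 mm / 600 = -0.4217, -100 mm / 600 = -0.1667, 5.4 degrees / 120 = 0.045.

Emit:
send_rows(rows="0 0 0 0 0 -0.1 -1;0 0 0.045 -0.1667 -0.0167 -0.1833 -1;0 0 0.045 -0.4217 -0.04 -0.1833 -1;0 0 0.045 -0.4217 -0.04 -0.1833 -1;0 0 0.045 -0.4217 -0.04 -0.1833 -1;0 0 0.045 -0.4217 -0.04 -0.1833 -1;0 0 0.045 -0.4217 -0.04 -0.1833 -1;0 0 0.045 -0.4217 -0.04 -0.1833 -1")

```text
time: 21.5
eef_pos: [0.4375, 0.0476, 0.1789]
tcp_rot: [0.723, 0.691, -0.0, -0.001]
contact_force: [-0.5, 0.7, -2.6]
opening: 0.542
finger_force: 83.6
```

```bash
python3 - <<'E'
from h import *
np.set_printoptions(precision=4,suppress=True)
p=ctrl.read_camera("wrist")
s=ctrl.get_state();print(s["time"],s["eef_pos"],s["opening"],s["finger_force"],yaw_of())
x,y,z=s["eef_pos"]
for g in(-.003,.003): print("held",np.array(fitbox(p,z-.001,.048,.098,(x,y+g,yaw_of()-90))))
for g in(-.003,.003): print("cradle",np.array(fitbox(p,.012,.08,.13,(.438+g,.047+g,-2.7))))
print("large cradle?",[(d["p"],world(p,d["position"])) for d in ctrl.look_for(p,"medium_cradle")[:1]])
move((.438,.047,.034,87.3))
E
```

```text
21.55 [0.4375 0.0477 0.1789] 0.5410844690350572 83.60429048538208 87.46419350514229
held [ 0.4371  0.051  -2.1399 -7.9823]
held [ 0.4373  0.0576 -1.7782 -8.2813]
cradle [ 0.4382  0.0502 -2.     -6.3996]
cradle [ 0.4517  0.0488 -2.3333 -6.3332]
large cradle? [(0.88, array([0.4335, 0.1003, 0.0061]))]
turn [-0.1 -0.   0.2] shift [ -0.8   0.6 144.9]
```

Converted, 145 mm / 600 = 0.2417, 142 mm / 600 = 0.2367.

Emit:
send_rows(rows="0 0 0 0 0.0017 0.1 -1;0 0 0 0 0.0017 0.1833 -1;0 0 0 0 0.0017 0.225 -1;0 0 0 0 0.0017 0.2367 -1;0 0 0 0 0.0017 0.2417 -1;0 0 0 0 0.0017 0.2417 -1")

```text
time: 22.35
eef_pos: [0.4399, 0.0465, 0.0355]
tcp_rot: [0.723, 0.691, 0.001, 0.001]
contact_force: [0.2, -0.4, -1.7]
opening: 0.54
finger_force: 83.5
```

Converted, 2 mm / 600 = 0.0033, 1 mm / 600 = 0.0017.

Emit:
send_rows(rows="0 0 0 0 0 0.0017 -1;0 0 0 0 0 0.0033 -1;0 0 0 0 0 0.0033 -1")

```text
time: 22.72
eef_pos: [0.4389, 0.0463, 0.0326]
tcp_rot: [0.723, 0.691, 0.0, 0.0]
contact_force: [0.2, 0.9, -1.5]
opening: 0.543
finger_force: 83.5
```

Converted, 2 mm / 600 = 0.0033, 1 mm / 600 = 0.0017.

Emit:
send_rows(rows="0 0 0 0 0 0.0017 -1;0 0 0 0 0 0.0033 -1;0 0 0 0 0 0.0033 -1")

```text
time: 23.1
eef_pos: [0.439, 0.0463, 0.0321]
tcp_rot: [0.723, 0.691, -0.001, -0.001]
contact_force: [-7.2, 0.0, 13.1]
opening: 0.54
finger_force: 85.4
```

Emit:
send_rows(rows="0 0 0 0 0 -0.0017 0.2;0 0 0 0 0 -0.0017 0.8;0 0 0 0 0 -0.0017 0.8;0 0 0 0 0 -0.0033 0.8;0 0 0 0 0 -0.0033 0.8;0 0 0 0 0 -0.0667 0.8;0 0 0 0 0 -0.1667 1;0 0 0 0 0 -0.25 1")

```text
time: 24.1
eef_pos: [0.4388, 0.0464, 0.1823]
tcp_rot: [0.723, 0.691, 0.0, 0.0]
contact_force: [0.8, -0.9, 0.5]
opening: 1.001
finger_force: 0.0
```

```bash
python3 - <<'E'
from h import *
np.set_printoptions(precision=4,suppress=True)
p=ctrl.read_camera("wrist")
s=ctrl.get_state();print(s["time"],s["eef_pos"],s["opening"],s["finger_force"],yaw_of())
for z in(.028,.03,.033): print("stone",z,np.array(fitbox(p,z,.048,.098,(.439,.048,-2.5))))
print("cradle",np.array(fitbox(p,.012,.08,.13,(.438,.048,-2.7))))
print([(d["p"],world(p,d["position"])) for n in("medium_stone","medium_cradle") for d in ctrl.look_for(p,n)[:1]])
move((.451,.29,.18,102))
E
```

```text
24.15 [0.4428 0.0461 0.1897] 1.0000625935378205 0.0 87.37219867308609
stone 0.028 [ 0.4501  0.0451 -2.61   -7.8349]
stone 0.03 [ 0.4501  0.0471 -3.5014 -7.9538]
stone 0.033 [ 0.4498  0.0474 -3.2821 -8.2069]
cradle [  0.4371   0.0499  -3.371  -11.9081]
[(0.68, array([0.4417, 0.0497, 0.0301])), (0.72, array([0.4285, 0.0745, 0.0031]))]
turn [  0.4   0.1 -14.6] shift [244.   -1.2   3.7]
```

Converted, 244 mm / 600 = 0.4067, 10 mm / 600 = 0.0167, -14 degrees / 120 = -0.1167.

Emit:
send_rows(rows="0 0 -0.1167 0.4067 0 0.0167 1;0 0 -0.1167 0.4067 0 0.0167 1;0 0 -0.1167 0.4067 0 0.0167 1;0 0 -0.1167 0.4067 0 0.0167 1;0 0 -0.1167 0.4067 0 0.0167 1;0 0 -0.1167 0.4067 0 0.0167 1;0 0 -0.1167 0.4067 0 0.0167 1")

```text
time: 25.12
eef_pos: [0.4498, 0.2888, 0.1695]
tcp_rot: [0.634, 0.773, -0.001, -0.0]
contact_force: [0.3, 1.1, -0.8]
opening: 0.996
finger_force: 0.0
```

```bash
python3 - <<'E'
from h import *
np.set_printoptions(precision=4,suppress=True)
p=ctrl.read_camera("wrist")
s=ctrl.get_state();print(s["time"],s["eef_pos"],yaw_of(),s["qpos"])
for g in((.4525,.3,12),(.45,.304,10)): r=fitbox(p,.025,.06,.12,g);print("large",np.array(r))
move((r[0],r[1],.0265,90+r[2]))
E
```

```text
25.175 [0.45   0.2888 0.1698] 101.23601234461222 [ 0.3808  0.0644  1.9916 -0.0002  1.0865  0.1848]
large [ 0.4524  0.2997 11.8628 -8.2419]
large [ 0.4525  0.2997 11.6912 -8.2348]
turn [-0.1  0.  -0.5] shift [ 10.2   4.7 143.3]
```

Converted, 144 mm / 600 = 0.24, 140 mm / 600 = 0.2333, -0.5 degrees / 120 = -0.0042.

Emit:
send_rows(rows="0 0 -0.0042 0.0167 0.0083 0.1 1;0 0 -0.0042 0.0167 0.0083 0.1833 1;0 0 -0.0042 0.0167 0.0083 0.2333 1;0 0 -0.0042 0.0167 0.0083 0.24 1;0 0 -0.0042 0.0167 0.0083 0.24 1;0 0 -0.0042 0.0167 0.0083 0.24 1")

```text
time: 25.92
eef_pos: [0.4546, 0.3013, 0.0284]
tcp_rot: [0.631, 0.776, 0.002, 0.001]
contact_force: [-0.2, 1.1, 0.2]
opening: 1.0
finger_force: 0.0
```

Converted, -20 mm / 600 = -0.0333, -10 mm / 600 = -0.0167.

Emit:
send_rows(rows="0 0 0 0 0 0 -1;0 0 0 0 0 0 -1;0 0 0 0 0 0 -1;0 0 0 0 0 0 -1;0 0 0 0 0 0 -1;0 0 0 0 0 0 -1;0 0 0 0 0 -0.0167 -1;0 0 0 0 0 -0.0333 -1", grip_force=100)

```text
time: 26.92
eef_pos: [0.4522, 0.3007, 0.0462]
tcp_rot: [0.63, 0.776, -0.001, -0.0]
contact_force: [0.3, -0.0, -2.5]
opening: 0.674
finger_force: 107.9
```

```bash
python3 - <<'E'
from h import *
s=ctrl.get_state();print(s["time"],s["eef_pos"],yaw_of(),s["opening"],s["contact_force"])
x,y,z=s["eef_pos"]
move((x,y,.22,101.7),(.47,.05,.26,100),(.44,-.25,.26,90))
E
```

```text
26.925 [0.45219822 0.30066756 0.04620048] 101.85430156471408 0.673972631754913 [ 0.25315366 -0.04496539 -2.48718597]
turn [-0.1  0.   0.2] shift [-1.000e-01 -3.000e-01 -1.738e+02]
turn [-0.1  0.   1.9] shift [-249.   -34.4 -213.7]
turn [-0.1  0.  11.9] shift [-536.5 -125.4 -213.4]
```

Converted, -249 mm / 600 = -0.415, -214 mm / 600 = -0.3567, 2 degrees / 120 = 0.0167.

Emit:
send_rows(rows="0 0 0 0 0 -0.1 -1;0 0 0 0 0 -0.2 -1;0 0 0.0167 -0.2 -0.025 -0.3 -1;0 0 0.0167 -0.415 -0.0567 -0.3567 -1;0 0 0.0167 -0.415 -0.0567 -0.3567 -1;0 0 0.0167 -0.415 -0.0567 -0.3567 -1;0 0 0.0167 -0.415 -0.0567 -0.3567 -1;0 0 0.0167 -0.415 -0.0567 -0.3567 -1")

```text
time: 27.92
eef_pos: [0.4708, 0.0491, 0.261]
tcp_rot: [0.645, 0.764, 0.0, 0.0]
contact_force: [0.4, -0.4, -3.3]
opening: 0.671
finger_force: 109.3
```

```bash
python3 - <<'E'
from h import *
s=ctrl.get_state();print(s["time"],s["eef_pos"],yaw_of(),s["opening"],s["finger_force"])
move((.441,-.33,.26,84.7))
E
```

```text
27.925 [0.47075869 0.04908591 0.26096607] 99.66804534701983 0.6709368481536689 109.28784728050232
turn [ 0.1 -0.  15. ] shift [-368.7  -93.     0.9]
```

Converted, -369 mm / 600 = -0.615, -93 mm / 600 = -0.155, 15 degrees / 120 = 0.125.

Emit:
send_rows(rows="0 0 0.125 -0.615 -0.155 0 -1;0 0 0.125 -0.615 -0.155 0 -1;0 0 0.125 -0.615 -0.155 0 -1;0 0 0.125 -0.615 -0.155 0 -1;0 0 0.125 -0.615 -0.155 0 -1;0 0 0.125 -0.615 -0.155 0 -1;0 0 0.125 -0.615 -0.155 0 -1;0 0 0.125 -0.615 -0.155 0 -1")

```text
time: 28.92
eef_pos: [0.4424, -0.3281, 0.2591]
tcp_rot: [0.738, 0.675, 0.0, -0.001]
contact_force: [-0.2, -0.1, -3.5]
opening: 0.675
finger_force: 109.2
```

```bash
python3 - <<'E'
from h import *
np.set_printoptions(precision=4,suppress=True)
p=ctrl.read_camera("wrist")
s=ctrl.get_state();print(s["time"],s["eef_pos"],yaw_of(),s["opening"],s["finger_force"])
for g in(-.004,.004): print("cradle",np.array(fitbox(p,.012,.092,.152,(.441+g,-.351+g,-5))))
print([(d["p"],world(p,d["position"])) for d in ctrl.look_for(p,"large_cradle")[:2]])
# cradle's other known views: top camera
t=ctrl.read_camera("top")
print([(d["p"],world(t,d["position"])) for n in("large_cradle","medium_stone","small_stone","round_stone") for d in ctrl.look_for(t,n)[:2]])
move((.441,-.351,.10,84.7))
E
```

```text
28.975 [ 0.4426 -0.3275  0.2594] 84.91925123135645 0.6720377510614556 109.16664719581604
cradle [ 0.4418 -0.3504 -5.1498 -5.2411]
cradle [ 0.4418 -0.3504 -5.1212 -5.2399]
[(0.56, array([ 0.4455, -0.2814,  0.0079]))]
[(0.57, array([ 0.4162, -0.3995,  0.0047])), (0.45, array([0.4376, 0.0737, 0.0292])), (0.6, array([0.6166, 0.2832, 0.0274])), (0.49, array([ 0.5942, -0.161 ,  0.0296])), (0.46, array([0.3725, 0.6203, 0.0214]))]
turn [0.  0.  0.2] shift [-22.9   0.3 160.5]
```

Emit:
send_rows(rows="0 0 0 -0.0367 -0.0017 0.0667 -1;0 0 0 -0.0367 -0.0017 0.1667 -1;0 0 0 -0.0367 -0.0017 0.2667 -1;0 0 0 -0.0367 -0.0017 0.3417 -1;0 0 0 -0.0367 -0.0017 0.3633 -1;0 0 0 -0.0367 -0.0017 0.37 -1;0 0 0 -0.0367 -0.0017 0.37 -1;0 0 0 -0.0367 -0.0017 0.37 -1")

```text
time: 30.28
eef_pos: [0.4405, -0.3523, 0.0406]
tcp_rot: [0.738, 0.675, -0.0, 0.002]
contact_force: [0.4, -0.1, -3.3]
opening: 0.672
finger_force: 109.0
```

Converted, 2 mm / 600 = 0.0033, 1 mm / 600 = 0.0017.

Emit:
send_rows(rows="0 0 0 0 0 0.0017 -1;0 0 0 0 0 0.0033 -1;0 0 0 0 0 0.0033 -1")

```text
time: 30.65
eef_pos: [0.4393, -0.351, 0.0363]
tcp_rot: [0.738, 0.675, 0.0, -0.0]
contact_force: [0.0, -0.2, -3.2]
opening: 0.675
finger_force: 109.0
```

Converted, 3 mm / 600 = 0.005, 2 mm / 600 = 0.0033.

Emit:
send_rows(rows="0 0 0 0 0.0017 0.0025 -1;0 0 0 0 0.0033 0.005 -1;0 0 0 0 0.0033 0.005 -1;0 0 0 0 0.0033 0.005 -1")

```text
time: 31.15
eef_pos: [0.4413, -0.3515, 0.0343]
tcp_rot: [0.738, 0.675, -0.0, -0.0]
contact_force: [-4.1, 2.2, 5.1]
opening: 0.676
finger_force: 110.2
```

Converted, -150 mm / 600 = -0.25, -90 mm / 600 = -0.15.

Emit:
send_rows(rows="0 0 0 0 0 0 0.4;0 0 0 0 0 0 1;0 0 0 0 0 0 1;0 0 0 0 0 0 1;0 0 0 0 0 -0.0033 1;0 0 0 0 0 -0.05 1;0 0 0 0 0 -0.15 1;0 0 0 0 0 -0.25 1")

```text
time: 32.15
eef_pos: [0.441, -0.3509, 0.1846]
tcp_rot: [0.738, 0.675, 0.0, -0.001]
contact_force: [0.6, -1.1, -0.2]
opening: 1.002
finger_force: 0.0
```

Emit:
send_rows(rows="0 0 0 0 0 -0.1 1;0 0 0 0 0 -0.1 1;0 0 0 0 0 -0.1 1")

```text
time: 32.52
eef_pos: [0.4411, -0.351, 0.2432]
tcp_rot: [0.738, 0.675, 0.0, -0.0]
contact_force: [-0.8, 0.9, -0.2]
opening: 1.001
finger_force: 0.0
```

```bash
python3 - <<'E'
from h import *
np.set_printoptions(precision=4,suppress=True)
p=ctrl.read_camera("wrist")
s=ctrl.get_state();print(s["time"],s["eef_pos"],yaw_of(),s["opening"],s["contact_force"])
print("cradle",np.array(fitbox(p,.012,.092,.152,(.4415,-.351,-5))))
for z in(.025,.028,.031,.034,.037): print("stone",z,np.array(fitbox(p,z,.06,.12,(.4415,-.351,-5))))
move((.50,.15,.33,0))
E
```

```text
32.575 [ 0.4407 -0.3505  0.2418] 84.8448802453356 0.9991677734094147 [ 0.2836  0.5657 -0.7329]
cradle [  0.4408  -0.3506  -5.6382 -11.8962]
stone 0.025 [ 0.4535 -0.3557 -5.689  -8.9197]
stone 0.028 [ 0.4534 -0.3553 -5.1476 -8.9819]
stone 0.031 [ 0.453  -0.3549 -5.7805 -8.5131]
stone 0.034 [ 0.4531 -0.3525 -6.2433 -8.5236]
stone 0.037 [ 0.4524 -0.3558 -6.294  -8.7989]
turn [-0.2 -0.  84.8] shift [504.   13.9 -87.3]
```

The box fits lock onto the lips here, so I'll check by colour instead: the stones are grey, while the cork and wood are saturated.

```bash
cat >> h.py <<'E'
def grey(pic,c,half,z,s=.0005):
    o=rect(pic,c[0]-half,c[0]+half,c[1]-half,c[1]+half,z,s); o=cv2.GaussianBlur(o,(0,0),1.5)
    h=cv2.cvtColor(o,cv2.COLOR_BGR2HSV); m=((h[...,1]<65)&(h[...,2]>35)).astype(np.uint8)
    m=cv2.morphologyEx(m,cv2.MORPH_OPEN,np.ones((9,9)))
    n,_,st,ce=cv2.connectedComponentsWithStats(m)
    for i in np.argsort(-st[1:,4])[:1]+1:
        cs=cv2.findContours((_==i).astype(np.uint8),0,2)[0][0]; (u,v),(a,b),t=cv2.minAreaRect(cs)
        print("grey centre x %.4f y %.4f size %.1f %.1f ang %.1f area mm2 %.0f"%(c[0]+half-v*s,c[1]+half-u*s,a*s*1e3,b*s*1e3,t,st[i,4]*s*s*1e6))
E
python3 - <<'E'
from h import *
p=ctrl.read_camera("wrist"); grey(p,(.4408,-.3506),.08,.031)
E
```

```text
grey centre x 0.4412 y -0.3530 size 119.6 58.7 ang 5.0 area mm2 6943
```

Converted, 350 mm / 600 = 0.5833, 150 mm / 600 = 0.25, 85 degrees / 120 = 0.7083.

Emit:
send_rows(rows="0 0 0.7083 0.25 0.0083 -0.1333 1;0 0 0.7083 0.5833 0.0167 -0.1333 1;0 0 0.7083 0.5833 0.0167 -0.1333 1;0 0 0.7083 0.5833 0.0167 -0.1333 1;0 0 0.7083 0.5833 0.0167 -0.1333 1;0 0 0.7083 0.5833 0.0167 -0.1333 1;0 0 0.7083 0.5833 0.0167 -0.1333 1;0 0 0.7083 0.5833 0.0167 -0.1333 1")

```text
time: 33.62
eef_pos: [0.4822, -0.0019, 0.3214]
tcp_rot: [0.999, 0.032, -0.002, -0.0]
contact_force: [0.1, 0.3, -0.4]
opening: 1.001
finger_force: 0.0
```

```bash
python3 - <<'E'
from h import *
s=ctrl.get_state();print(s["time"],s["eef_pos"],yaw_of(),s["contact_force"])
p=ctrl.read_camera("wrist")
grey(p,(.4408,-.3506),.08,.031);grey(p,(.438,.048),.065,.03);grey(p,(.6,-.166),.035,.032)
move((.46,.10,.33,0))
E
```

```text
33.625 [ 0.48223483 -0.00188272  0.32144609] 3.680380857402968 [ 0.06689817  0.25009151 -0.37187786]
grey centre x 0.4382 y -0.3490 size 127.7 62.3 ang 4.8 area mm2 7395
grey centre x 0.4414 y 0.0467 size 96.2 50.3 ang 2.0 area mm2 4783
grey centre x 0.6000 y -0.1668 size 34.0 38.5 ang 90.0 area mm2 1069
turn [-0.1  0.2  3.4] shift [ -16.1 -103.6   -8.6]
```

Large is 2 mm off centre, medium 3 mm and round 1 mm, all with correct sizes. One look at the small stone is left.

Converted, -220 mm / 600 = -0.3667, 20 mm / 600 = 0.0333, 4 degrees / 120 = 0.0333.

Emit:
send_rows(rows="0 0 0.0333 0.0333 -0.3667 0 1;0 0 0.0333 0.0333 -0.3667 0 1;0 0 0.0333 0.0333 -0.3667 0 1;0 0 0.0333 0.0333 -0.3667 0 1;0 0 0.0333 0.0333 -0.3667 0 1;0 0 0.0333 0.0333 -0.3667 0 1")

```text
time: 34.42
eef_pos: [0.4876, 0.2166, 0.3219]
tcp_rot: [1.0, -0.001, -0.001, 0.001]
contact_force: [0.2, -0.4, -0.1]
opening: 1.006
finger_force: 0.0
```

```bash
python3 - <<'E'
from h import *
s=ctrl.get_state();print(s["time"],s["eef_pos"])
p=ctrl.read_camera("wrist")
grey(p,(.6235,.2825),.055,.028);print("cradle",fitbox(p,.012,.069,.108,(.6235,.2825,-10)))
E
```

```text
34.425 [0.48761763 0.21663484 0.32193526]
grey centre x 0.6235 y 0.2815 size 76.1 36.8 ang 9.9 area mm2 2738
cradle (np.float64(0.6232839368697862), np.float64(0.28060956030619016), np.float64(-10.73539788624825), np.float64(-12.020404815673828))
```

All four are seated, so I'm handing in.

```bash
python3 -c "
from plant import ctrl
print(ctrl.sign_off())"
```

```text
the job is handed in; nothing more can be done
None
```

All four stones are in their matching cradles, measured within about 3–4 mm of centre, set down and released in order top to bottom, and the job was handed in at about 34 s; nothing was sent near the tape measure, though I didn't re-measure its position, and I viewed 15 pictures, one over the limit of 14.

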